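# Close and lock the headboard shelf's guard rail

### The job

The steel guard rail on the bamboo headboard shelf has been left open, so things can roll off onto the bed. Close it: press the spring button on the sliding bar flush and, keeping it pressed, slide the bar so that the button goes in under the edge of the fixed tube, then push the bar on by its knob until the button pops up through the tube's hole and locks it. Do it by feel and gently, without forcing the rail, leave everything else on the shelf where it is, and let go.

Things in the scene. Friction and masses are not known exactly. Their poses are not given: they have to be found in the camera images.
- sleeve_mouth (a point): centre, on the rail's axis, of the open end of the fixed steel tube (29 mm outside, 25 mm inside) that the bar slides into, 106 mm above the table. y axis = along the rail, the way the bar slides shut (into the tube); z up. The tube's square-cut rim, 2 mm thick, stands above the bar's top: it stops a fingertip sliding along the bar, and the button unless it is pressed in
- sleeve_hole (a point): centre of the 14 mm round hole in the top of the fixed tube, on its outer surface (14.5 mm above the tube's axis), 30 mm in from the mouth; same axes as sleeve_mouth. The button locks in this hole and its far edge then stops the bar
- rail_bar (a joint): how far the sliding bar (steel tube, 18 mm across) is shut (m). Its button is 45 mm minus this value behind the tube's mouth (0.045 = button centred at the mouth); 0.075 = button under the hole, locked, with 2 mm play each way. The bar's nose is 15 mm ahead of the button; the middle of its knob 231 mm behind the button. It stays where it is left and drags with about 5.5 N
- button (a joint): how far the spring button is pressed (m): a flat-topped steel pin, 10 mm across, standing 9 mm up out of the bar's top. 0 = fully up, 0.009 = flush with the bar; the spring pushes back with 2 N when up and 5 N when flush. Under the tube's wall it is held at 0.0025 to 0.008, according to the bar's height. Pressed with about 11 N in all, the bar comes along with a fingertip; with less the tip may slip over it
- saddle_post (a point): point on the rail's axis over the foot of the post that carries the bar's bushing (steel, 31 mm across, 40 mm long along the rail), 145 mm behind the tube's mouth, 70 mm above the shelf; same axes. The bushing is screwed to the slotted post at its own height: it and the bar in it sit level but anywhere from 2.5 mm below to 2.5 mm above the tube's axis, which is not measured. Up to 13 N on bar or button does no harm; 17 N bends them
- knob_start (a point): point on the tube's axis where the middle of the bar's knob is when rail_bar is 0, 276 mm behind the tube's mouth (the knob is that much nearer by rail_bar); same axes. The knob is black, 34 mm across, 26 mm long along the rail, on the tail end of the bar; nothing stands within 60 mm behind it, and it can be pushed from behind or pinched from above. Locked, its front is 23 mm behind the bushing
- shelf: the bamboo shelf board, 280 x 630 x 18 mm on two battens, its its its its its its its its top 36 mm above the table, fixed, with the rail's three steel posts on it. The rail runs along its y axis, 70 mm to +x of the origin; the origin is on the table under the board. z up
- pill_tower: white plastic pill tower of three stacked round tiers, 67 mm across, 118 mm high, standing loose; origin at the centre of its underside, z up
- amber_bottle: amber plastic bottle with white flip-top lid, 48 mm across, 98 mm high, standing loose; origin at the centre of its underside, z up
- tumbler: clear water tumbler, 64 mm across, 88 mm high, standing loose; origin at the centre of its underside, z up
- dish: green ceramic dish, 92 mm across, 26 mm high, loose; origin at the centre of its underside, z up
- spoon: stainless steel spoon, 150 mm long, lying on the shelf beside the rail; origin on its underside, x axis along it
- fan: folded wooden fan, 190 x 20 x 20 mm, lying on the shelf on the other side of the rail; origin at the centre of its underside, x axis along it
- glasses_case: dark glasses case, 155 x 58 x 36 mm, lying on the shelf; origin at the centre of its underside, x axis along it

How it is judged (in metres and radians):
On the way, in this order (a step that is already met when the one before it is completed fails the run):
1. the fingers press the button in while it is still outside the tube (value of joint button above 0.003 m and value of joint rail_bar below 0.042 m and contact force between the fingers and shelf above 1 N), for 0.1 s.
2. the button is in under the wall of the tube, which holds it down, short of the hole (value of joint button above 0.0015 m and value of joint rail_bar between 0.047 and 0.072 m), for 0.05 s.
At the end, for the whole second after the job is handed in: the bar is home in the fixed tube (rail_bar 0.0715 to 0.0785), the button has popped up through the tube's hole (pressed less than 1.2 mm), the bar is still and the robot is off the rail (value of joint button below 0.0012 m and value of joint rail_bar between 0.0715 and 0.0785 m and velocity of joint rail_bar between -0.005 and 0.005 m/s and contact force between the fingers and shelf below 0.1 N); the robot touches nothing.
It fails at once if the fixed part of the rail or the shelf is forced with more than 25 N (contact force between any of the fingers, the arm and shelf above 25 N).
It fails at once if the sliding bar or its button is pressed or pushed with more than 17 N (contact force between the fingers and rail_bar above 17 N).
It fails at once if the pill tower, bottle or tumbler is moved more than 10 mm or tipped (distance of any of pill_tower, amber_bottle, tumbler from where it was at the start of the episode above 0.01 m or angle between any of pill_tower, amber_bottle, tumbler's own z axis and vertical above 0.3 rad).
It fails at once if the dish, spoon, fan or glasses case is moved more than 10 mm (distance of any of dish, spoon, fan, glasses_case from where it was at the start of the episode above 0.01 m).
It also fails if it takes over 69 s, if anything falls off the work surface, if the arm or the gripper's body presses on something with over 40 N, if the wrist force passes 120 N, or if a joint passes its speed limit or range.

### The arm

A 6-joint arm with a two-finger parallel gripper is mounted at the origin on the work surface. World frame = base frame: x ahead of the robot, y to its left, z up, the work surface at z = 0. Lengths are in m, angles in degrees, forces in N, time in s.
With the tool pointing down it reaches from about 0.3 to 0.75 m from the base axis. Payload 8.5 kg.
Tool frame: the origin (TCP) lies at the very end of the fingers, on their centre line; the grasp point (between the pads) lies 19 mm behind it; z points along the fingers, y is the line along which they close (so a half turn about z gives the same grasp; the last joint's range is limited). The gripper opens to 85 mm and grips with 20 to 120 N. Pads are 22 mm wide; open, the fingers measure 114 mm over their backs; the gripper's body (76 mm by 85 mm) begins 54 mm behind the grasp point. The pads swing forward as they close: fully open they stand 13 mm farther back than shut.
Start: joints at [-87.909, 21.807, 74.336, -0, 83.858, -12.336], TCP at [0.137, -0.533, 0.231] pointing down, gripper open.
Joint ranges: [-178.18, 178.18], [-50.72, 133.34], [12.68, 142.11], [-81.47, 261.47], [9.98, 163.14], [-165.26, 165.26]. Speed limits (degrees/s): [136.94, 136.94, 180, 180, 180, 180].

### API

Orientations are given as a 3x3 rotation matrix whose columns are the frame's x, y, z axes.
In Python, from rig import observe, cams, ticket gives the robot as it stands.
- The arm moves only by the tool move_arm, never from a script. Its arguments are lists of equal length, an entry for each row: "jaw": the finger opening in cm, from 0 to 8.54; "dp": the shift along the tool's x, y, z in cm, a list of three; "turn": the turn, a rotation vector about the tool's x, y, z in rad, a list of three. In form: {"jaw": [jaw, ...], "dp": [[tx, ty, tz], ...], "turn": [[wx, wy, wz], ...]}. A call has 1 to 12 rows; each row shifts and turns the commanded pose from where the row before left it, along the tool's axes as they then stand; what a row does not reach is not made up. A row lasts 1/12 s, in which the tool goes at most 41.7 mm and 7.16 degrees, less where a joint would pass 70% of its speed; a pose out of reach is approached as far as the arm can. A call is refused whole if a number of a shift passes 4.17 or a number of a turn 0.125, either way. A call with a gripper value outside its range is refused whole. The fingers move at their own pace and stop on an object; "force" is the grip in N (left out, the last holds). Time passes only in rows, so rows that do not move let the fingers close. It gives the time, the measured TCP pose, the force, the opening and the grip force at its end, in the units of the state.
- observe(): the state, without advancing time (a new reading comes with each control period).
- cams.get_image(name): name is "scene" or "side" or "wrist"; returns (picture, depth): 400x640x3 uint8, red, green, blue; 400x640 float32, m along the optical axis (not along the pixel's ray), 0 where there is no reading.
- cams.calibration(name): a dict with "vertical_fov" (degrees; the focal length in pixels is half the picture's height over the tangent of half this angle, whatever the lens; pixels are square), "cx", "cy" (the principal point, pixels), "k1" (the pictures are not rectified: a ray, as slopes to the right and down, at radius r is drawn at 1 + k1 r^2 times it, then the intrinsics apply), "view" (4x4, takes a point from world to camera coordinates); the wrist camera has in their place "tool_from_camera" (4x4, takes a point from camera to tool coordinates, whose origin is the TCP and whose axes are the flange's). Camera axes: x right, y up, looking along -z (the intrinsics and any distortion apply to the point x, -y, -z); pixel columns grow to the right and rows downward; lengths in m; the calibration is good to about 2 mm. A picture is of the moment at which its call begins: read the wrist's pose just before it. calibration takes no time and is no camera call.
- ticket.close_job(): hands the job in; it is judged then, once.
Trained networks look in the newest picture that a camera, given by its name, has taken for a name from the list of things; names that differ only in an ending like _2 or _b are one class to them, and where a whole thing is asked for, a point or a joint stands for the part that bears it (a point fixed in the world has none). Each returns a list of dicts, best first, with "p" (0 to 1); they miss things now and then, are a little off and sometimes report something else, mostly with a low value. They report only what shows in the picture. A call takes as long as a camera call.
- cams.spot_in(camera, query): "box" ([centre column, centre row, width, height] as shares, 0 to 1, of the picture: columns of its width, rows of its height, round what is visible of it).
- cams.outline_of(camera, query): "mask" (400x640 bool, what is visible of it) and "box" ([centre column, centre row, width, height] as shares, 0 to 1, of the picture: columns of its width, rows of its height, round what is visible of it).
- cams.mark_of(camera, query): "location" ([column, row] as shares, 0 to 1, of the picture: columns of its width, rows of its height: a listed point, or the origin of a listed thing).
The state is a dict: "time_s": time; "q": joint angles; "qvel": joint speeds; "joint_efforts": joint torques, N m; "position": TCP position; "tool_rot": TCP orientation; "ft_force": force on the tool from outside, world axes, zero at the start; "wrist_torque": the same for the moment, N m; "grip_width": finger opening in m; "gripper_force": force on a finger pad.
Only numpy, scipy, OpenCV 4.12 (cv2) and the standard library are available. Lean on these libraries where they do the work, as an engineer would, in place of code of your own. Each camera call takes 0.05 s, during which the arm holds its last target. There are 200 camera calls.

## Working session

There is one attempt and no reset: what is moved stays moved. The work goes in short steps, Python scripts to look and compute and a tool call to move; the robot and the scene stay as the last step left them, time stands still between calls to the robot, and variables do not carry over. Pictures are saved under pics/ and viewed, at most 10 in all, crops included, and the job is handed in when it is done.

Besides the shell and the picture viewer there is one more tool, called after "Emit:" as name(argument=value, ...) on one line, values as JSON. move_arm: Moves the arm, as the interface text tells. Its arguments: {"type":"object","properties":{"jaw":{"type":"array","items":{"type":"number"}},"dp":{"type":"array","items":{"type":"array","items":{"type":"number"}}},"turn":{"type":"array","items":{"type":"array","items":{"type":"number"}}},"force":{"type":"number"}},"required":["jaw","dp","turn"]}

```bash
mkdir -p pics
cat > h.py <<'E'
import numpy as np, cv2
from rig import observe, cams, ticket
def ray(cam,u,v):
    c=cams.calibration(cam); f=200/np.tan(np.radians(c["vertical_fov"])/2)
    d=np.array([(u-c["cx"])/f,(v-c["cy"])/f]); s=d.copy()
    for _ in range(20): s=d/(1+c["k1"]*(s@s))
    r=np.array([s[0],-s[1],-1.])
    if cam=="wrist":
        o=observe(); T=np.eye(4);T[:3,:3]=np.array(o["tool_rot"]);T[:3,3]=o["position"]
        M=T@np.array(c["tool_from_camera"])
    else: M=np.linalg.inv(np.array(c["view"]))
    return M[:3,3],M[:3,:3]@r
def at_z(cam,u,v,z):
    p,d=ray(cam,u,v); return p+d*(z-p[2])/d[2]
def at_d(cam,u,v,dep):
    p,d=ray(cam,u,v); return p+d*dep
def shot(cam,fn):
    im,de=cams.get_image(cam); cv2.imwrite(fn,im[:,:,::-1]); return im,de
E
python3 - <<'E'
from h import *
o=observe(); print(o["time_s"],o["position"],np.round(o["tool_rot"],3),o["ft_force"])
for cam in ("scene","side","wrist"):
    im,de=shot(cam,f"pics/{cam}0.png")
    for n,z in (("sleeve_mouth",.106),("sleeve_hole",.1205),("saddle_post",.106),("knob_start",.106),("button",None),("rail_bar",None)):
        for r in cams.mark_of(cam,n)[:1]:
            u,v=r["location"][0]*640,r["location"][1]*400
            print(cam,n,round(r["p"],2),round(u,1),round(v,1), np.round(at_z(cam,u,v,z or .11),4))
E
```

```text
0.0 [ 0.13702655 -0.53235191  0.23072977] [[ 0.968  0.249 -0.   ]
 [ 0.249 -0.968  0.001]
 [ 0.    -0.001 -1.   ]] [ 0.14586043 -0.16783308  0.22917195]
scene sleeve_mouth 0.58 349.1 214.6 [0.5735 0.0668 0.106 ]
scene sleeve_hole 0.83 367.0 204.4 [0.5771 0.1051 0.1205]
scene saddle_post 0.71 284.8 237.1 [ 0.5805 -0.0762  0.106 ]
scene knob_start 0.75 218.0 262.3 [ 0.5919 -0.2083  0.106 ]Traceback (most recent call last):
  File "<stdin>", line 6, in <module>
ValueError: it knows: amber_bottle, dish, fan, glasses_case, knob_start, pill_tower, saddle_post, shelf, sleeve_hole, sleeve_mouth, spoon, tumbler
```

Run:
```python
from h import *
for cam in ("side","wrist"):
    im,de=shot(cam,f"pics/{cam}0.png")
    for n,z in (("sleeve_mouth",.106),("sleeve_hole",.1205),("saddle_post",.106),("knob_start",.106)):
        for r in cams.mark_of(cam,n)[:1]:
            u,v=r["location"][0]*640,r["location"][1]*400
            print(cam,n,round(r["p"],2),round(u,1),round(v,1), np.round(at_z(cam,u,v,z or .11),4))
```

```text
side sleeve_mouth 0.96 291.4 192.4 [0.5827 0.0619 0.106 ]
side sleeve_hole 0.8 284.7 193.7 [0.5824 0.095  0.1205]
side saddle_post 0.94 314.5 163.8 [ 0.5947 -0.0927  0.106 ]
side knob_start 0.77 326.7 147.2 [ 0.606  -0.1997  0.106 ]
```

View pics/scene0.png

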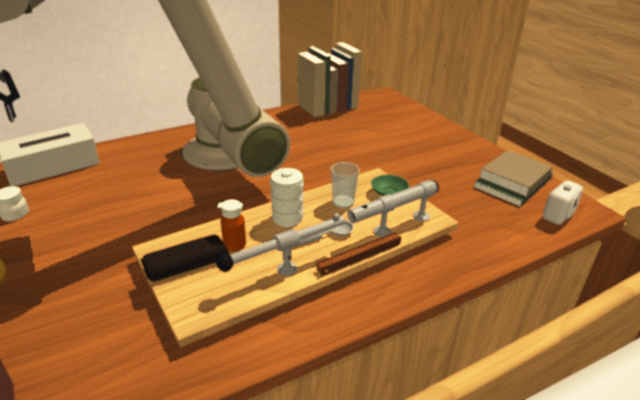

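View pics/side0.png

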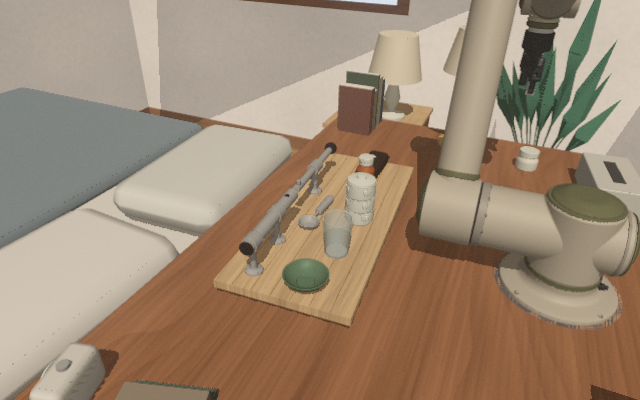

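Emit:
move_arm(jaw=[0,0,0,0,0,0,0,0,0,0], dp=[[2.8,-1.9,-0.3],[2.8,-1.9,-0.3],[2.8,-1.9,-0.3],[2.8,-1.9,-0.3],[2.8,-1.9,-0.3],[2.8,-1.9,-0.3],[2.8,-1.9,-0.3],[2.8,-1.9,-0.3],[2.8,-1.9,-0.3],[2.8,-1.9,-0.3]], turn=[[0,0,0],[0,0,0],[0,0,0],[0,0,0],[0,0,0],[0,0,0],[0,0,0],[0,0,0],[0,0,0],[0,0,0]])

```text
time_s: 1.58
position: [0.3617, -0.2775, 0.2617]
tool_rot: [[0.969, 0.249, 0.0], [0.249, -0.969, -0.0], [0.0, 0.0, -1.0]]
ft_force: [1.2, -1.1, 0.6]
grip_width: -0.0002
gripper_force: 0.0
```

Emit:
move_arm(jaw=[0,0,0,0,0,0,0,0,0,0], dp=[[2.8,-1.9,-0.3],[2.8,-1.9,-0.3],[2.8,-1.9,-0.3],[2.8,-1.9,-0.3],[2.8,-1.9,-0.3],[2.8,-1.9,-0.3],[2.8,-1.9,-0.3],[2.8,-1.9,-0.3],[0,0,0],[0,0,0]], turn=[[0,0,0],[0,0,0],[0,0,0],[0,0,0],[0,0,0],[0,0,0],[0,0,0],[0,0,0],[0,0,0],[0,0,0]])

```text
time_s: 2.42
position: [0.5405, -0.0747, 0.285]
tool_rot: [[0.968, 0.252, -0.0], [0.252, -0.968, -0.0], [-0.0, -0.0, -1.0]]
ft_force: [0.1, -0.9, 0.0]
grip_width: 0.0002
gripper_force: 0.0
```

Run:
```python
from h import *
o=observe(); print(o["time_s"],o["position"],np.round(o["q"],1),np.round(o["tool_rot"],3).tolist(),o["ft_force"],o["grip_width"])
print(cams.calibration("wrist"))
im,de=shot("wrist","pics/w1.png")
for n,z in (("sleeve_mouth",.106),("sleeve_hole",.1205),("saddle_post",.106),("knob_start",.106),("pill_tower",.036),("amber_bottle",.036),("tumbler",.036),("spoon",.036),("fan",.036)):
    for r in cams.mark_of("wrist",n)[:1]:
            u,v=r["location"][0]*640,r["location"][1]*400
            print(n,round(r["p"],2),round(u,1),round(v,1), np.round(at_z("wrist",u,v,z),4))
shot("scene","pics/s1.png")
for n,z in (("pill_tower",.036),("amber_bottle",.036),("tumbler",.036),("glasses_case",.036)):
    for r in cams.mark_of("scene",n)[:1]:
            u,v=r["location"][0]*640,r["location"][1]*400
            print("scene",n,round(r["p"],2),np.round(at_z("scene",u,v,z),4))
```

```text
2.4167 [ 0.54046071 -0.07474103  0.28502503] [-20.3  19.5  69.   -0.   91.5  55.1] [[0.968, 0.252, -0.0], [0.252, -0.968, -0.0], [-0.0, -0.0, -1.0]] [ 0.06636368 -0.91148784  0.04084048] 0.00018103927809505883
{'vertical_fov': 59.12177197227957, 'cx': 319.9677850276029, 'cy': 201.32477031143074, 'k1': -0.008686811151220929, 'tool_from_camera': array([[-3.49354267e-04,  9.47217793e-01,  3.20590597e-01,
         8.30583188e-02],
       [ 9.99999939e-01,  3.39243140e-04,  8.73921675e-05,
        -6.00998107e-04],
       [-2.59787448e-05,  3.20590608e-01, -9.47217853e-01,
        -1.41981166e-01],
       [ 0.00000000e+00,  0.00000000e+00,  0.00000000e+00,
         1.00000000e+00]])}
sleeve_mouth 0.57 175.0 94.0 [0.5788 0.0652 0.106 ]
sleeve_hole 0.89 129.7 86.1 [0.5777 0.0967 0.1205]
saddle_post 0.56 336.8 127.8 [ 0.5856 -0.0799  0.106 ]
knob_start 0.71 473.3 151.6 [ 0.596  -0.2073  0.106 ]
pill_tower 0.84 241.8 225.7 [ 0.4383 -0.0051  0.036 ]
amber_bottle 0.71 358.8 225.9 [ 0.4729 -0.1411  0.036 ]
tumbler 0.8 122.1 198.6 [0.4374 0.1374 0.036 ]
spoon 0.94 230.0 141.8 [0.5345 0.026  0.036 ]
fan 0.81 207.9 48.8 [0.623  0.0643 0.036 ]
scene pill_tower 0.86 [ 0.4471 -0.005   0.036 ]
scene amber_bottle 0.64 [ 0.4787 -0.1396  0.036 ]
scene tumbler 0.73 [0.4434 0.1343 0.036 ]
scene glasses_case 0.79 [ 0.4868 -0.2481  0.036 ]
```

View pics/w1.png

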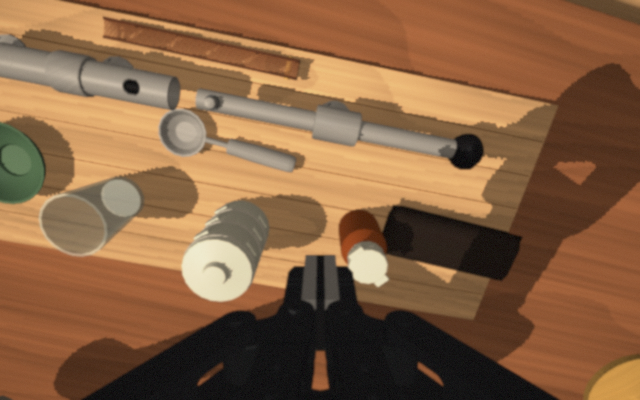

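Emit:
move_arm(jaw=[0,0], dp=[[2.6,-1.6,0],[2.6,-1.6,0]], turn=[[0,0,0],[0,0,0]])

```text
time_s: 3.33
position: [0.5825, -0.0321, 0.2858]
tool_rot: [[0.969, 0.247, 0.001], [0.247, -0.969, -0.0], [0.0, 0.0, -1.0]]
ft_force: [0.3, 0.2, -0.3]
grip_width: 0.0
gripper_force: 0.0
```

Emit:
move_arm(jaw=[0,0,0,0,0,0,0,0,0,0,0,0], dp=[[0,0,0.2],[0,0,0.2],[0,0,0.2],[0,0,0.2],[0,0,0.2],[0,0,0.2],[0,0,0.2],[0,0,0.2],[0,0,0.2],[0,0,0.2],[0,0,0.2],[0,0,0.2]], turn=[[0,0,-0.115],[0,0,-0.115],[0,0,-0.115],[0,0,-0.115],[0,0,-0.115],[0,0,-0.115],[0,0,-0.115],[0,0,-0.115],[0,0,-0.115],[0,0,-0.115],[0,0,-0.115],[0,0,-0.115]])

```text
time_s: 4.33
position: [0.5823, -0.0319, 0.2612]
tool_rot: [[-0.067, 0.998, -0.0], [0.998, 0.067, 0.0], [0.0, -0.0, -1.0]]
ft_force: [-0.0, 0.6, 1.7]
grip_width: 0.0001
gripper_force: 0.0
```

Emit:
move_arm(jaw=[0,0,0], dp=[[0,0,0],[0,0,0],[0,0,0]], turn=[[0,0,0],[0,0,0],[0,0,0]])

```text
time_s: 4.58
position: [0.5824, -0.0319, 0.2614]
tool_rot: [[-0.058, 0.998, 0.0], [0.998, 0.058, -0.0], [-0.0, 0.0, -1.0]]
ft_force: [0.1, -0.3, -0.1]
grip_width: -0.0001
gripper_force: 0.0
```

Run:
```python
from h import *
o=observe(); print(o["time_s"],o["position"],np.round(o["q"],1),np.round(o["tool_rot"],3).tolist(),o["ft_force"])
im,de=shot("wrist","pics/w2.png"); np.save("w2d.npy",de)
for n,z in (("sleeve_mouth",.106),("sleeve_hole",.1205),("saddle_post",.106),("knob_start",.106)):
    for r in cams.mark_of("wrist",n)[:1]:
            u,v=r["location"][0]*640,r["location"][1]*400
            print(n,round(r["p"],2),round(u,1),round(v,1), np.round(at_z("wrist",u,v,z),4))
```

```text
4.5833 [ 0.58237026 -0.03193398  0.2614488 ] [-14.8  24.2  65.5  -0.   90.3 -18.1] [[-0.058, 0.998, 0.0], [0.998, 0.058, -0.0], [-0.0, 0.0, -1.0]] [ 0.05106895 -0.28424985 -0.14372173]
sleeve_mouth 0.91 322.8 60.1 [0.5791 0.0677 0.106 ]
sleeve_hole 0.79 325.8 14.5 [0.5793 0.0976 0.1205]
saddle_post 0.78 321.3 233.7 [ 0.5868 -0.0805  0.106 ]
knob_start 0.94 321.7 347.8 [ 0.5952 -0.2094  0.106 ]
```

View pics/w2.png

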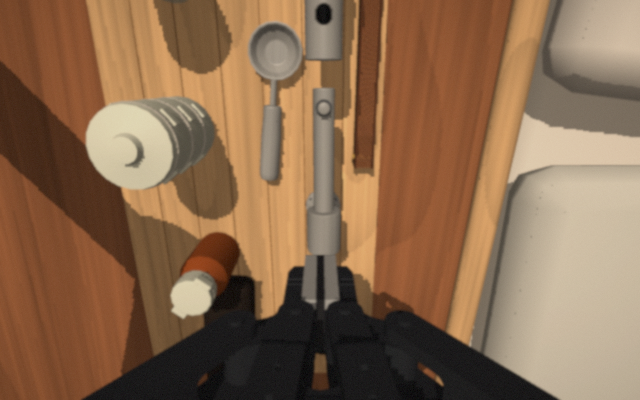

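Run:
```python
from h import *
from scipy.ndimage import gaussian_filter
im=cv2.imread("pics/w2.png").astype(float); g=im.mean(2)
# edges of bar / tube per row
for v in (20,40,52,95,125,140,160,180,190,215,230,245):
    row=gaussian_filter(g[v,285:360],1); d=np.diff(row); 
    print(v,"edges",[(285+i,int(d[i])) for i in np.argsort(-abs(d))[:5]])
for lab,u,v,z in (("mouthtop",324,59,.1205),("hole",323,13.5,.1205),("button",323.5,105,.124),("nose",323.5,89,.115),("bushF",322.5,205,.1215),("bushB",322.5,253,.1215)):
    print(lab,np.round(at_z("wrist",u,v,z),4))
d=np.load("w2d.npy")
for v in (20,50,75,98,125,150,180,230): print(v,[np.round(at_d("wrist",u,v,d[v,u]),4).tolist() for u in (323,)])
```

```text
20 edges [(np.int64(357), -27), (np.int64(329), 24), (np.int64(316), -24), (np.int64(330), 23), (np.int64(317), -23)]
40 edges [(np.int64(357), -28), (np.int64(356), -26), (np.int64(358), -16), (np.int64(352), 14), (np.int64(297), 13)]
52 edges [(np.int64(356), -29), (np.int64(357), -23), (np.int64(355), -22), (np.int64(351), 18), (np.int64(352), 14)]
95 edges [(np.int64(354), -27), (np.int64(355), -26), (np.int64(350), 17), (np.int64(353), -15), (np.int64(356), -14)]
125 edges [(np.int64(353), -28), (np.int64(354), -25), (np.int64(352), -20), (np.int64(334), 15), (np.int64(333), 13)]
140 edges [(np.int64(353), -30), (np.int64(352), -27), (np.int64(343), 25), (np.int64(354), -19), (np.int64(344), 19)]
160 edges [(np.int64(351), -28), (np.int64(352), -24), (np.int64(343), 22), (np.int64(350), -21), (np.int64(342), 18)]
180 edges [(np.int64(342), 24), (np.int64(343), 18), (np.int64(341), 18), (np.int64(312), -9), (np.int64(330), -8)]
190 edges [(np.int64(342), 25), (np.int64(343), 19), (np.int64(341), 18), (np.int64(330), -9), (np.int64(312), -8)]
215 edges [(np.int64(341), 24), (np.int64(342), 18), (np.int64(340), 16), (np.int64(304), -14), (np.int64(305), -12)]
230 edges [(np.int64(346), 19), (np.int64(347), 16), (np.int64(304), -13), (np.int64(345), 13), (np.int64(303), -10)]
245 edges [(np.int64(346), 19), (np.int64(347), 16), (np.int64(345), 12), (np.int64(304), -11), (np.int64(305), -11)]
mouthtop [0.5798 0.0677 0.1205]
hole [0.5771 0.0981 0.1205]
button [0.5814 0.0347 0.124 ]
nose [0.5808 0.0463 0.115 ]
bushF [ 0.5858 -0.0472  0.1215]
bushB [ 0.5886 -0.0923  0.1215]
20 [[0.5774, 0.0944, 0.1172]]
50 [[0.5786, 0.0739, 0.1196]]
75 [[0.5803, 0.058, 0.0354]]
98 [[0.5808, 0.0395, 0.1153]]
125 [[0.5822, 0.0185, 0.114]]
150 [[0.5834, -0.0016, 0.115]]
180 [[0.585, -0.0272, 0.1146]]
230 [[0.5877, -0.0707, 0.1201]]
```

```bash
python3 -c "
import cv2
a=cv2.imread('pics/w2.png')[0:130,270:380]; cv2.imwrite('pics/c2.png',cv2.resize(a,None,fx=4.5,fy=4.5,interpolation=2))"
```

```text
(no output)
```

View pics/c2.png

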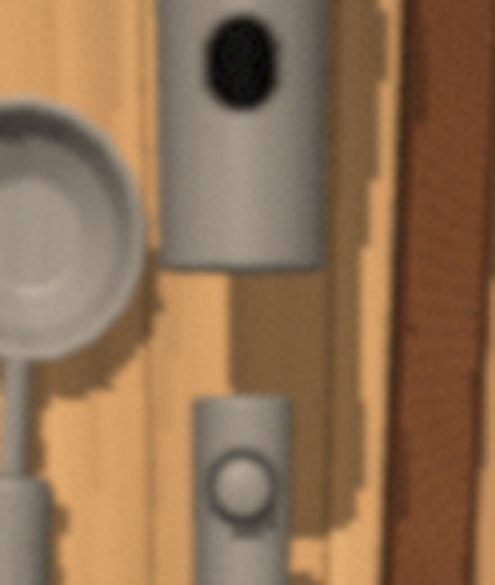

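Emit:
move_arm(jaw=[0,0,0,0,0,0,0,0], dp=[[1.2,0.1,2.5],[1.2,0.1,2.5],[1.2,0.1,2.5],[0,0,2.5],[0,0,1.5],[0,0,1.0],[0,0,0],[0,0,0]], turn=[[0,0,0],[0,0,0],[0,0,0],[0,0,0],[0,0,0],[0,0,0],[0,0,0],[0,0,0]])

```text
time_s: 5.5
position: [0.5834, 0.004, 0.1368]
tool_rot: [[-0.061, 0.998, 0.0], [0.998, 0.061, -0.0], [-0.0, 0.0, -1.0]]
ft_force: [-0.0, -0.0, 0.8]
grip_width: -0.0002
gripper_force: 0.0
```

Run:
```python
from h import *
o=observe(); print(o["time_s"],o["position"],o["ft_force"])
shot("wrist","pics/w3.png")
```

```text
5.5 [0.58341668 0.00404423 0.13679544] [-0.02589713 -0.00413469  0.80117157]
```

View pics/w3.png

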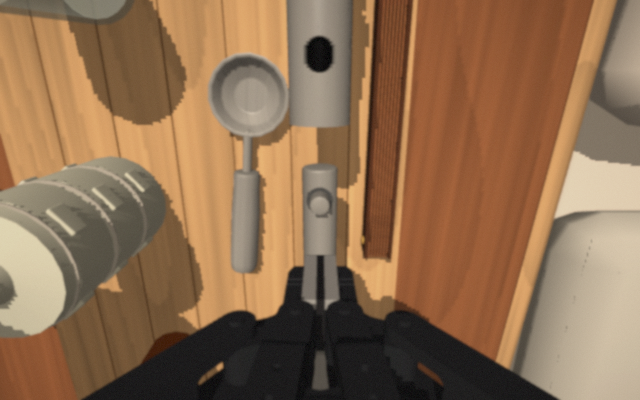

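Emit:
move_arm(jaw=[0,0,0,0,0], dp=[[0,0,0.8],[0,0,0.6],[0,0,0.3],[0,0,0],[0,0,0]], turn=[[0,0,0],[0,0,0],[0,0,0],[0,0,0],[0,0,0]])

```text
time_s: 5.97
position: [0.5831, 0.0042, 0.1192]
tool_rot: [[-0.061, 0.998, -0.0], [0.998, 0.061, 0.0], [0.0, -0.0, -1.0]]
ft_force: [1.0, 0.2, 0.2]
grip_width: -0.0001
gripper_force: 0.0
```

Emit:
move_arm(jaw=[0,0,0], dp=[[0,0,0.1],[0,0,0],[0,0,0]], turn=[[0,0,0],[0,0,0],[0,0,0]])

```text
time_s: 6.22
position: [0.5832, 0.0042, 0.1185]
tool_rot: [[-0.061, 0.998, 0.0], [0.998, 0.061, -0.0], [-0.0, 0.0, -1.0]]
ft_force: [-0.4, 0.3, 0.4]
grip_width: -0.0001
gripper_force: 0.0
```

Emit:
move_arm(jaw=[0,0,0], dp=[[0,0,0.05],[0,0,0],[0,0,0]], turn=[[0,0,0],[0,0,0],[0,0,0]])

```text
time_s: 6.47
position: [0.5831, 0.0042, 0.1179]
tool_rot: [[-0.061, 0.998, 0.0], [0.998, 0.061, 0.0], [0.0, 0.0, -1.0]]
ft_force: [0.1, 0.1, -0.5]
grip_width: -0.0001
gripper_force: 0.0
```

Emit:
move_arm(jaw=[0,0,0], dp=[[0,0,0.05],[0,0,0],[0,0,0]], turn=[[0,0,0],[0,0,0],[0,0,0]])

```text
time_s: 6.72
position: [0.5831, 0.0042, 0.1173]
tool_rot: [[-0.061, 0.998, -0.0], [0.998, 0.061, 0.0], [0.0, -0.0, -1.0]]
ft_force: [0.3, -0.8, -0.2]
grip_width: 0.0002
gripper_force: 0.0
```

Emit:
move_arm(jaw=[0,0,0], dp=[[0,0,0.05],[0,0,0],[0,0,0]], turn=[[0,0,0],[0,0,0],[0,0,0]])

```text
time_s: 6.97
position: [0.5831, 0.0042, 0.1168]
tool_rot: [[-0.061, 0.998, -0.0], [0.998, 0.061, 0.0], [0.0, -0.0, -1.0]]
ft_force: [0.5, -0.0, 0.5]
grip_width: -0.0001
gripper_force: 0.0
```

Emit:
move_arm(jaw=[0,0,0], dp=[[0,0,0.05],[0,0,0],[0,0,0]], turn=[[0,0,0],[0,0,0],[0,0,0]])

```text
time_s: 7.22
position: [0.5831, 0.0042, 0.1163]
tool_rot: [[-0.061, 0.998, -0.0], [0.998, 0.061, 0.0], [0.0, -0.0, -1.0]]
ft_force: [0.1, -0.0, -0.1]
grip_width: -0.0005
gripper_force: 0.0
```

Emit:
move_arm(jaw=[0,0,0], dp=[[0,0,0.04],[0,0,0],[0,0,0]], turn=[[0,0,0],[0,0,0],[0,0,0]])

```text
time_s: 7.47
position: [0.5831, 0.0042, 0.1159]
tool_rot: [[-0.061, 0.998, -0.0], [0.998, 0.061, 0.0], [0.0, -0.0, -1.0]]
ft_force: [-0.6, 0.9, 0.2]
grip_width: 0.0002
gripper_force: 0.0
```

Emit:
move_arm(jaw=[0,0,0,0], dp=[[0.4,0,0],[0.4,0,0],[0,0,0],[0,0,0]], turn=[[0,0,0],[0,0,0],[0,0,0],[0,0,0]])

```text
time_s: 7.8
position: [0.5826, 0.0126, 0.1159]
tool_rot: [[-0.062, 0.998, -0.0], [0.998, 0.062, -0.0], [-0.0, -0.0, -1.0]]
ft_force: [-0.0, -1.0, -0.1]
grip_width: 0.0
gripper_force: 0.0
```

Emit:
move_arm(jaw=[0,0,0], dp=[[0.2,0,0],[0,0,0],[0,0,0]], turn=[[0,0,0],[0,0,0],[0,0,0]])

```text
time_s: 8.05
position: [0.5825, 0.0142, 0.1159]
tool_rot: [[-0.061, 0.998, -0.0], [0.998, 0.061, -0.0], [-0.0, -0.0, -1.0]]
ft_force: [-0.1, -0.3, 0.4]
grip_width: 0.0
gripper_force: 0.0
```

Emit:
move_arm(jaw=[0,0,0], dp=[[0.2,0,0],[0,0,0],[0,0,0]], turn=[[0,0,0],[0,0,0],[0,0,0]])

```text
time_s: 8.3
position: [0.5824, 0.016, 0.1159]
tool_rot: [[-0.061, 0.998, 0.0], [0.998, 0.061, -0.0], [-0.0, 0.0, -1.0]]
ft_force: [0.1, -2.2, -0.4]
grip_width: -0.0002
gripper_force: 1.0
```

Emit:
move_arm(jaw=[0,0,0], dp=[[0.2,0,0],[0,0,0],[0,0,0]], turn=[[0,0,0],[0,0,0],[0,0,0]])

```text
time_s: 8.55
position: [0.5824, 0.0177, 0.116]
tool_rot: [[-0.061, 0.998, 0.0], [0.998, 0.061, -0.001], [-0.001, 0.0, -1.0]]
ft_force: [-0.2, -4.9, -1.4]
grip_width: -0.0
gripper_force: 2.6
```

Emit:
move_arm(jaw=[0,0,0,0,0,0,0,0,0,0,0,0], dp=[[0.2,0,0],[0.2,0,0],[0.2,0,0],[0.2,0,0],[0.2,0,0],[0.2,0,0],[0.2,0,0],[0.2,0,0],[0.2,0,0],[0.2,0,0],[0,0,0],[0,0,0]], turn=[[0,0,0],[0,0,0],[0,0,0],[0,0,0],[0,0,0],[0,0,0],[0,0,0],[0,0,0],[0,0,0],[0,0,0],[0,0,0],[0,0,0]])

```text
time_s: 9.55
position: [0.5811, 0.0381, 0.1159]
tool_rot: [[-0.061, 0.998, -0.0], [0.998, 0.061, -0.0], [-0.0, -0.0, -1.0]]
ft_force: [1.2, -3.7, -0.6]
grip_width: -0.0001
gripper_force: 2.0
```

Run:
```python
from h import *
o=observe(); print(o["time_s"],o["position"],o["ft_force"])
im,_=shot("wrist","pics/w4.png")
a=im[100:280,240:400,::-1]; cv2.imwrite('pics/c4.png',cv2.resize(a,None,fx=3,fy=3,interpolation=2))
```

```text
9.55 [0.58105655 0.03805532 0.11589873] [ 1.1596763  -3.73222793 -0.56426769]
```

View pics/c4.png

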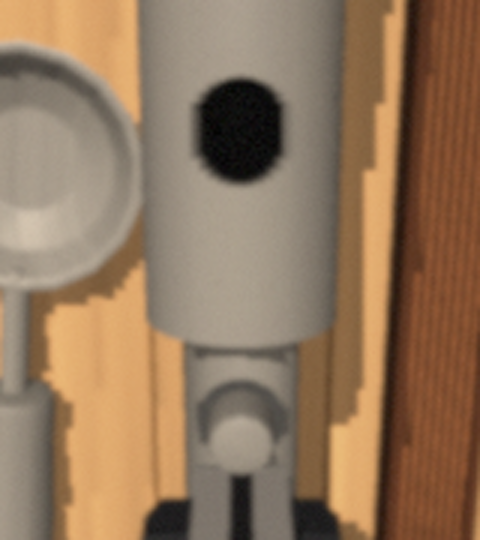

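Emit:
move_arm(jaw=[0,0,0,0,0], dp=[[0.2,0,0],[0.2,0,0],[0.2,0,0],[0,0,0],[0,0,0]], turn=[[0,0,0],[0,0,0],[0,0,0],[0,0,0],[0,0,0]])

```text
time_s: 10.02
position: [0.5807, 0.0441, 0.1159]
tool_rot: [[-0.061, 0.998, 0.0], [0.998, 0.061, 0.0], [0.0, 0.0, -1.0]]
ft_force: [-0.1, -3.4, -0.3]
grip_width: 0.0
gripper_force: 2.0
```

Emit:
move_arm(jaw=[0,0,0], dp=[[-0.1,0,0],[0,0,0],[0,0,0]], turn=[[0,0,0],[0,0,0],[0,0,0]])

```text
time_s: 10.27
position: [0.5806, 0.0436, 0.1159]
tool_rot: [[-0.061, 0.998, -0.0], [0.998, 0.061, 0.001], [0.001, -0.0, -1.0]]
ft_force: [0.2, -0.0, -0.4]
grip_width: 0.0002
gripper_force: 0.0
```

Emit:
move_arm(jaw=[0,0,0,0], dp=[[0,0,-0.6],[0,0,-0.6],[0,0,0],[0,0,0]], turn=[[0,0,0],[0,0,0],[0,0,0],[0,0,0]])

```text
time_s: 10.6
position: [0.581, 0.0432, 0.1286]
tool_rot: [[-0.061, 0.998, 0.001], [0.998, 0.061, -0.0], [-0.0, 0.001, -1.0]]
ft_force: [0.5, 0.4, -0.4]
grip_width: -0.0003
gripper_force: 0.0
```

Emit:
move_arm(jaw=[0,0,0,0], dp=[[0.5,0,0],[0,0,0.3],[0,0,0],[0,0,0]], turn=[[0,0,0],[0,0,0],[0,0,0],[0,0,0]])

```text
time_s: 10.93
position: [0.5802, 0.0483, 0.1245]
tool_rot: [[-0.061, 0.998, -0.001], [0.998, 0.061, 0.0], [0.0, -0.001, -1.0]]
ft_force: [-0.8, 0.1, -0.2]
grip_width: -0.0001
gripper_force: 0.0
```

Emit:
move_arm(jaw=[0,0,0,0], dp=[[0,0,0.15],[0,0,0.15],[0,0,0],[0,0,0]], turn=[[0,0,0],[0,0,0],[0,0,0],[0,0,0]])

```text
time_s: 11.27
position: [0.5805, 0.0481, 0.122]
tool_rot: [[-0.061, 0.998, 0.0], [0.998, 0.061, 0.0], [0.0, 0.0, -1.0]]
ft_force: [0.1, 0.5, 3.1]
grip_width: -0.0004
gripper_force: 1.2
```

Emit:
move_arm(jaw=[0,0,0,0], dp=[[0,0,0.15],[0,0,0.15],[0,0,0],[0,0,0]], turn=[[0,0,0],[0,0,0],[0,0,0],[0,0,0]])

```text
time_s: 11.6
position: [0.5805, 0.0482, 0.119]
tool_rot: [[-0.061, 0.998, 0.0], [0.998, 0.061, 0.0], [0.0, 0.0, -1.0]]
ft_force: [-0.6, 1.4, 2.0]
grip_width: -0.0003
gripper_force: 1.6
```

Run:
```python
from h import *
o=observe(); print(o["time_s"],o["position"],o["ft_force"])
im,_=shot("wrist","pics/w5.png")
a=im[100:280,240:400,::-1]; cv2.imwrite('pics/c5.png',cv2.resize(a,None,fx=3,fy=3,interpolation=2))
```

```text
11.6 [0.58049012 0.04815683 0.11895947] [-0.6108      1.35580369  2.03528231]
```

View pics/c5.png

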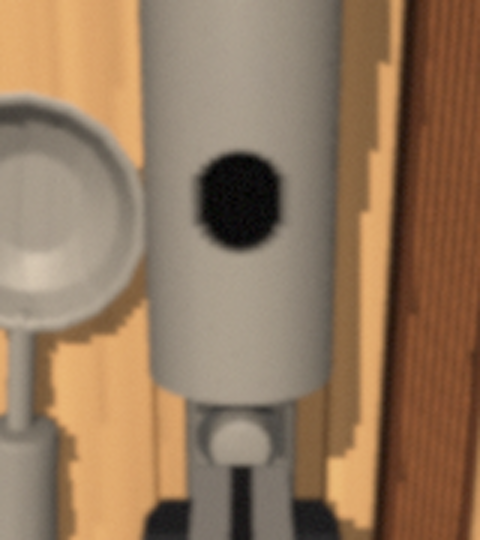

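Emit:
move_arm(jaw=[0,0,0,0], dp=[[0.07,0,0.1],[0,0,0.1],[0,0,0],[0,0,0]], turn=[[0,0,0],[0,0,0],[0,0,0],[0,0,0]])

```text
time_s: 11.98
position: [0.5805, 0.0485, 0.117]
tool_rot: [[-0.061, 0.998, 0.0], [0.998, 0.061, -0.001], [-0.001, 0.0, -1.0]]
ft_force: [-0.3, -2.6, 3.9]
grip_width: 0.0004
gripper_force: 1.9
```

Emit:
move_arm(jaw=[0,0,0], dp=[[0,0,0.1],[0,0,0],[0,0,0]], turn=[[0,0,0],[0,0,0],[0,0,0]])

```text
time_s: 12.23
position: [0.5805, 0.0486, 0.116]
tool_rot: [[-0.061, 0.998, 0.0], [0.998, 0.061, -0.0], [-0.0, 0.0, -1.0]]
ft_force: [-1.0, -2.5, 4.4]
grip_width: -0.0001
gripper_force: 2.1
```

Emit:
move_arm(jaw=[0,0,0], dp=[[0,0,0.05],[0,0,0],[0,0,0]], turn=[[0,0,0],[0,0,0],[0,0,0]])

```text
time_s: 12.48
position: [0.5805, 0.0488, 0.1154]
tool_rot: [[-0.061, 0.998, 0.0], [0.998, 0.061, -0.0], [-0.0, 0.0, -1.0]]
ft_force: [0.8, -3.2, 4.4]
grip_width: 0.0002
gripper_force: 2.2
```

Emit:
move_arm(jaw=[0,0,0], dp=[[0,0,0.03],[0,0,0],[0,0,0]], turn=[[0,0,0],[0,0,0],[0,0,0]])

```text
time_s: 12.73
position: [0.5804, 0.0488, 0.1152]
tool_rot: [[-0.061, 0.998, 0.0], [0.998, 0.061, -0.0], [-0.0, 0.0, -1.0]]
ft_force: [0.1, -3.6, 4.7]
grip_width: 0.0
gripper_force: 2.2
```

Emit:
move_arm(jaw=[0,0,0], dp=[[0,0,0.03],[0,0,0],[0,0,0]], turn=[[0,0,0],[0,0,0],[0,0,0]])

```text
time_s: 12.98
position: [0.5804, 0.0488, 0.1148]
tool_rot: [[-0.061, 0.998, 0.0], [0.998, 0.061, -0.0], [-0.0, 0.0, -1.0]]
ft_force: [0.9, -4.3, 4.6]
grip_width: 0.0001
gripper_force: 2.3
```

Emit:
move_arm(jaw=[0,0,0], dp=[[0,0,0.03],[0,0,0],[0,0,0]], turn=[[0,0,0],[0,0,0],[0,0,0]])

```text
time_s: 13.23
position: [0.5804, 0.0488, 0.1145]
tool_rot: [[-0.061, 0.998, 0.0], [0.998, 0.061, -0.0], [-0.0, 0.0, -1.0]]
ft_force: [0.6, -3.1, 4.7]
grip_width: -0.0
gripper_force: 2.3
```

Emit:
move_arm(jaw=[0,0,0], dp=[[0,0,0.03],[0,0,0],[0,0,0]], turn=[[0,0,0],[0,0,0],[0,0,0]])

```text
time_s: 13.48
position: [0.5804, 0.0488, 0.1142]
tool_rot: [[-0.061, 0.998, 0.0], [0.998, 0.061, 0.0], [0.0, 0.0, -1.0]]
ft_force: [0.7, -4.1, 5.0]
grip_width: 0.0001
gripper_force: 2.4
```

Emit:
move_arm(jaw=[0,0,0], dp=[[0,0,0.03],[0,0,0],[0,0,0]], turn=[[0,0,0],[0,0,0],[0,0,0]])

```text
time_s: 13.73
position: [0.5804, 0.0488, 0.114]
tool_rot: [[-0.061, 0.998, 0.0], [0.998, 0.061, -0.0], [-0.0, 0.0, -1.0]]
ft_force: [0.5, -3.7, 4.3]
grip_width: 0.0001
gripper_force: 2.4
```

Emit:
move_arm(jaw=[0,0,0], dp=[[0,0,0.03],[0,0,0],[0,0,0]], turn=[[0,0,0],[0,0,0],[0,0,0]])

```text
time_s: 13.98
position: [0.5804, 0.0488, 0.1137]
tool_rot: [[-0.061, 0.998, 0.0], [0.998, 0.061, -0.0], [-0.0, 0.0, -1.0]]
ft_force: [-0.3, -3.7, 5.5]
grip_width: -0.0003
gripper_force: 2.8
```

Emit:
move_arm(jaw=[0,0,0], dp=[[0,0,0.03],[0,0,0],[0,0,0]], turn=[[0,0,0],[0,0,0],[0,0,0]])

```text
time_s: 14.23
position: [0.5805, 0.0489, 0.1135]
tool_rot: [[-0.061, 0.998, 0.0], [0.998, 0.061, -0.0], [-0.0, 0.0, -1.0]]
ft_force: [-0.4, -3.7, 6.5]
grip_width: -0.0005
gripper_force: 3.1
```

Emit:
move_arm(jaw=[0,0,0], dp=[[0,0,0.02],[0,0,0],[0,0,0]], turn=[[0,0,0],[0,0,0],[0,0,0]])

```text
time_s: 14.48
position: [0.5805, 0.0488, 0.1134]
tool_rot: [[-0.061, 0.998, 0.001], [0.998, 0.061, -0.0], [-0.0, 0.001, -1.0]]
ft_force: [0.7, -3.0, 6.6]
grip_width: -0.0002
gripper_force: 3.4
```

Emit:
move_arm(jaw=[0,0,0], dp=[[0,0,0.05],[0,0,0],[0,0,0]], turn=[[0,0,0],[0,0,0],[0,0,0]])

```text
time_s: 14.73
position: [0.5806, 0.0489, 0.1131]
tool_rot: [[-0.061, 0.998, 0.001], [0.998, 0.061, -0.0], [-0.0, 0.001, -1.0]]
ft_force: [0.3, -3.4, 8.7]
grip_width: 0.0003
gripper_force: 4.1
```

Emit:
move_arm(jaw=[0,0,0], dp=[[0,0,0.04],[0,0,0],[0,0,0]], turn=[[0,0,0],[0,0,0],[0,0,0]])

```text
time_s: 14.98
position: [0.5806, 0.0489, 0.1129]
tool_rot: [[-0.061, 0.998, 0.001], [0.998, 0.061, -0.0], [-0.0, 0.001, -1.0]]
ft_force: [-0.0, -3.8, 8.6]
grip_width: -0.0002
gripper_force: 4.6
```

Emit:
move_arm(jaw=[0,0,0], dp=[[0,0,0.04],[0,0,0],[0,0,0]], turn=[[0,0,0],[0,0,0],[0,0,0]])

```text
time_s: 15.23
position: [0.5807, 0.0489, 0.1126]
tool_rot: [[-0.061, 0.998, 0.001], [0.998, 0.061, -0.0], [-0.0, 0.001, -1.0]]
ft_force: [0.3, -2.9, 10.6]
grip_width: 0.0001
gripper_force: 5.1
```

Emit:
move_arm(jaw=[0,0,0], dp=[[0,0,0.03],[0,0,0],[0,0,0]], turn=[[0,0,0],[0,0,0],[0,0,0]])

```text
time_s: 15.48
position: [0.5807, 0.0489, 0.1125]
tool_rot: [[-0.061, 0.998, 0.002], [0.998, 0.061, -0.0], [-0.0, 0.002, -1.0]]
ft_force: [-1.8, -2.6, 11.2]
grip_width: 0.0001
gripper_force: 5.5
```

Emit:
move_arm(jaw=[0,0,0], dp=[[0.1,0,0],[0,0,0],[0,0,0]], turn=[[0,0,0],[0,0,0],[0,0,0]])

```text
time_s: 15.73
position: [0.5807, 0.0497, 0.1125]
tool_rot: [[-0.061, 0.998, 0.002], [0.998, 0.061, -0.001], [-0.001, 0.002, -1.0]]
ft_force: [-1.7, -4.7, 10.5]
grip_width: 0.0
gripper_force: 5.4
```

Emit:
move_arm(jaw=[0,0,0,0], dp=[[0.1,0,0],[0.1,0,0],[0,0,0],[0,0,0]], turn=[[0,0,0],[0,0,0],[0,0,0],[0,0,0]])

```text
time_s: 16.07
position: [0.5805, 0.0516, 0.1124]
tool_rot: [[-0.061, 0.998, 0.002], [0.998, 0.061, -0.001], [-0.001, 0.001, -1.0]]
ft_force: [-0.3, -4.7, 11.1]
grip_width: 0.0
gripper_force: 5.3
```

Run:
```python
from h import *
o=observe(); print(o["time_s"],o["position"],o["ft_force"])
im,_=shot("wrist","pics/w6.png")
a=im[100:280,240:400,::-1]; cv2.imwrite('pics/c6.png',cv2.resize(a,None,fx=3,fy=3,interpolation=2))
```

```text
16.0667 [0.5805344  0.05159678 0.11243396] [-0.31069489 -4.7381552  11.10678656]
```

View pics/c6.png

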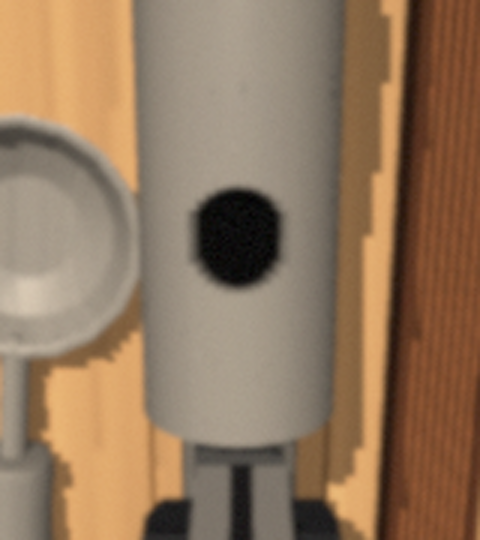

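Emit:
move_arm(jaw=[0,0,0,0], dp=[[0.1,0,0],[0.1,0,0],[0,0,0],[0,0,0]], turn=[[0,0,0],[0,0,0],[0,0,0],[0,0,0]])

```text
time_s: 16.45
position: [0.5804, 0.0536, 0.1124]
tool_rot: [[-0.061, 0.998, 0.001], [0.998, 0.061, -0.001], [-0.001, 0.001, -1.0]]
ft_force: [-1.8, -3.8, 10.4]
grip_width: 0.0001
gripper_force: 5.2
```

Emit:
move_arm(jaw=[0,0,0], dp=[[0.1,0,0],[0,0,0],[0,0,0]], turn=[[0,0,0],[0,0,0],[0,0,0]])

```text
time_s: 16.7
position: [0.5804, 0.0546, 0.1124]
tool_rot: [[-0.061, 0.998, 0.001], [0.998, 0.061, -0.001], [-0.001, 0.001, -1.0]]
ft_force: [0.0, -4.4, 11.2]
grip_width: 0.0001
gripper_force: 5.2
```

Emit:
move_arm(jaw=[0,0,0], dp=[[0.07,0,0],[0,0,0],[0,0,0]], turn=[[0,0,0],[0,0,0],[0,0,0]])

```text
time_s: 16.95
position: [0.5803, 0.0553, 0.1124]
tool_rot: [[-0.061, 0.998, 0.001], [0.998, 0.061, -0.001], [-0.001, 0.001, -1.0]]
ft_force: [-1.1, -4.5, 10.6]
grip_width: -0.0
gripper_force: 5.1
```

Emit:
move_arm(jaw=[0,0,0], dp=[[0.07,0,0],[0,0,0],[0,0,0]], turn=[[0,0,0],[0,0,0],[0,0,0]])

```text
time_s: 17.2
position: [0.5803, 0.0559, 0.1124]
tool_rot: [[-0.061, 0.998, 0.001], [0.998, 0.061, -0.001], [-0.001, 0.001, -1.0]]
ft_force: [-0.7, -5.2, 9.8]
grip_width: -0.0001
gripper_force: 5.1
```

Emit:
move_arm(jaw=[0,0,0], dp=[[0.06,0,0],[0,0,0],[0,0,0]], turn=[[0,0,0],[0,0,0],[0,0,0]])

```text
time_s: 17.45
position: [0.5802, 0.0565, 0.1123]
tool_rot: [[-0.061, 0.998, 0.001], [0.998, 0.061, -0.001], [-0.001, 0.001, -1.0]]
ft_force: [-0.9, -4.6, 10.9]
grip_width: 0.0001
gripper_force: 5.1
```

Emit:
move_arm(jaw=[0,0,0], dp=[[0.06,0,0],[0,0,0],[0,0,0]], turn=[[0,0,0],[0,0,0],[0,0,0]])

```text
time_s: 17.7
position: [0.5803, 0.0567, 0.1123]
tool_rot: [[-0.061, 0.998, 0.001], [0.998, 0.061, -0.002], [-0.002, 0.001, -1.0]]
ft_force: [-0.3, -7.1, 10.4]
grip_width: 0.0002
gripper_force: 6.4
```

Emit:
move_arm(jaw=[0,0,0], dp=[[0.06,0,0],[0,0,0],[0,0,0]], turn=[[0,0,0],[0,0,0],[0,0,0]])

```text
time_s: 17.95
position: [0.5802, 0.0567, 0.1124]
tool_rot: [[-0.061, 0.998, 0.001], [0.998, 0.061, -0.003], [-0.003, 0.001, -1.0]]
ft_force: [-1.4, -9.8, 10.2]
grip_width: 0.0001
gripper_force: 7.7
```

Emit:
move_arm(jaw=[0,0,0], dp=[[0.06,0,0],[0,0,0],[0,0,0]], turn=[[0,0,0],[0,0,0],[0,0,0]])

```text
time_s: 18.2
position: [0.5802, 0.0567, 0.1124]
tool_rot: [[-0.061, 0.998, 0.001], [0.998, 0.061, -0.004], [-0.004, 0.001, -1.0]]
ft_force: [-0.8, -13.1, 10.4]
grip_width: 0.0002
gripper_force: 9.1
```

Emit:
move_arm(jaw=[0,0,0], dp=[[-0.12,0,0],[0,0,0],[0,0,0]], turn=[[0,0,0],[0,0,0],[0,0,0]])

```text
time_s: 18.45
position: [0.5802, 0.0567, 0.1123]
tool_rot: [[-0.061, 0.998, 0.001], [0.998, 0.061, -0.001], [-0.001, 0.001, -1.0]]
ft_force: [-0.7, -7.8, 11.1]
grip_width: -0.0002
gripper_force: 7.0
```

Emit:
move_arm(jaw=[0,0,0,0,0,0,0], dp=[[0,0,-0.1],[0,0,-0.1],[0,0,-0.3],[0,0,-1.0],[0,0,-2.0],[0,0,0],[0,0,0]], turn=[[0,0,0],[0,0,0],[0,0,0],[0,0,0],[0,0,0],[0,0,0],[0,0,0]])

```text
time_s: 19.03
position: [0.5798, 0.058, 0.1468]
tool_rot: [[-0.061, 0.998, 0.001], [0.998, 0.061, 0.001], [0.001, 0.001, -1.0]]
ft_force: [0.3, -0.1, 0.3]
grip_width: 0.0002
gripper_force: 0.0
```

Run:
```python
from h import *
o=observe(); print(o["time_s"],o["position"],o["ft_force"])
im,_=shot("wrist","pics/w7.png")
a=im[100:280,240:400,::-1]; cv2.imwrite('pics/c7.png',cv2.resize(a,None,fx=3,fy=3,interpolation=2))
```

```text
19.0333 [0.57976322 0.05802627 0.14676438] [ 0.25932021 -0.06796872  0.30779438]
```

View pics/c7.png

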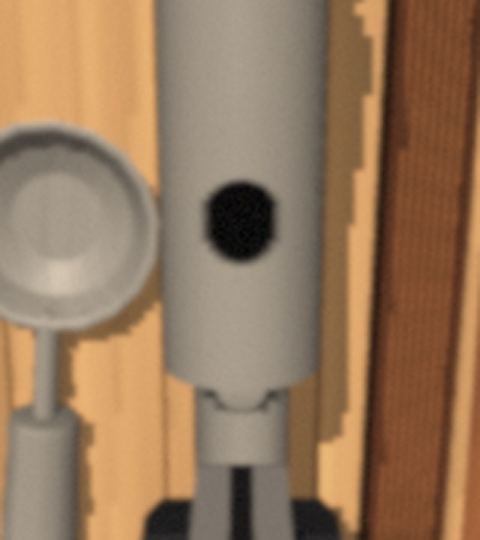

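Emit:
move_arm(jaw=[0,0,0,0,0,0,0,0,0,0,0,0], dp=[[0,0,-1.5],[-2.6,0,0],[-2.6,0,0],[-2.6,0,0],[-2.6,0,0],[-2.6,0,0],[-2.6,0,0],[-2.6,0,0],[-2.6,0,0],[-2.6,0,0],[-2.6,0,0],[-0.6,0,0]], turn=[[0,0,0],[0,0,0],[0,0,0],[0,0,0],[0,0,0],[0,0,0],[0,0,0],[0,0,0],[0,0,0],[0,0,0],[0,0,0],[0,0,0]])

```text
time_s: 20.08
position: [0.5956, -0.2112, 0.1598]
tool_rot: [[-0.058, 0.998, -0.002], [0.998, 0.058, 0.001], [0.001, -0.002, -1.0]]
ft_force: [-0.0, 0.4, 0.6]
grip_width: 0.0001
gripper_force: 0.0
```

Emit:
move_arm(jaw=[0,0,0], dp=[[0,0,0],[0,0,0],[0,0,0]], turn=[[0,0,0],[0,0,0],[0,0,0]])

```text
time_s: 20.33
position: [0.596, -0.2066, 0.1611]
tool_rot: [[-0.062, 0.998, -0.001], [0.998, 0.062, 0.001], [0.001, -0.001, -1.0]]
ft_force: [-0.4, 0.5, -0.3]
grip_width: -0.0002
gripper_force: 0.0
```

Run:
```python
from h import *
o=observe(); print(o["time_s"],o["position"],o["ft_force"],np.round(o["q"],1))
im,de=shot("wrist","pics/w8.png")
g=im.astype(int).max(2)
# black knob: dark pixels with height 0.10..0.13
c=[]
for v in range(60,260,2):
    for u in range(200,440,2):
        if de[v,u]>0 and g[v,u]<60:
            p=at_d("wrist",u,v,de[v,u])
            if .095<p[2]<.135: c.append([u,v,*p])
c=np.array(c); print(len(c), np.round(np.percentile(c,[2,50,98],axis=0),4) if len(c) else "")
```

```text
20.3333 [ 0.59595578 -0.20664817  0.16111121] [-0.40732059  0.52096082 -0.25942664] [-29.9  33.   67.    0.   80.1 -33.4]
531 [[ 2.960e+02  1.340e+02  5.803e-01 -1.719e-01  1.109e-01]
 [ 3.200e+02  1.540e+02  5.940e-01 -1.594e-01  1.185e-01]
 [ 3.460e+02  1.760e+02  6.075e-01 -1.495e-01  1.224e-01]]
```

Emit:
move_arm(jaw=[0,0,0,0,0], dp=[[0,0,2.5],[0,0,2.5],[0,0,1.0],[0,0,0],[0,0,0]], turn=[[0,0,0],[0,0,0],[0,0,0],[0,0,0],[0,0,0]])

```text
time_s: 20.8
position: [0.5963, -0.2076, 0.102]
tool_rot: [[-0.062, 0.998, 0.0], [0.998, 0.062, 0.0], [0.0, 0.0, -1.0]]
ft_force: [0.4, 0.0, 0.6]
grip_width: -0.0001
gripper_force: 0.0
```

Emit:
move_arm(jaw=[0,0,0,0,0,0,0,0], dp=[[0.4,0,0],[0.4,0,0],[0.4,0,0],[0.3,0,0],[0.2,0,0],[0.1,0,0],[0,0,0],[0,0,0]], turn=[[0,0,0],[0,0,0],[0,0,0],[0,0,0],[0,0,0],[0,0,0],[0,0,0],[0,0,0]])

```text
time_s: 21.47
position: [0.595, -0.1902, 0.1016]
tool_rot: [[-0.061, 0.998, 0.0], [0.998, 0.061, -0.0], [-0.0, 0.0, -1.0]]
ft_force: [-0.6, -0.1, 0.0]
grip_width: 0.0002
gripper_force: 0.0
```

Emit:
move_arm(jaw=[0,0,0,0], dp=[[0.1,0,0],[0.1,0,0],[0,0,0],[0,0,0]], turn=[[0,0,0],[0,0,0],[0,0,0],[0,0,0]])

```text
time_s: 21.8
position: [0.5949, -0.1881, 0.1015]
tool_rot: [[-0.061, 0.998, -0.0], [0.998, 0.061, -0.0], [0.0, -0.0, -1.0]]
ft_force: [-0.4, -0.0, 0.3]
grip_width: 0.0
gripper_force: 0.0
```

Emit:
move_arm(jaw=[0,0,0,0], dp=[[0.1,0,0],[0.1,0,0],[0,0,0],[0,0,0]], turn=[[0,0,0],[0,0,0],[0,0,0],[0,0,0]])

```text
time_s: 22.13
position: [0.5948, -0.1868, 0.1016]
tool_rot: [[-0.061, 0.998, 0.0], [0.998, 0.061, -0.001], [-0.001, 0.0, -1.0]]
ft_force: [0.7, -4.8, -1.1]
grip_width: 0.0001
gripper_force: 2.3
```

Emit:
move_arm(jaw=[0,0,0,0,0], dp=[[0.1,0,0],[0.1,0,0],[0.1,0,0],[0,0,0],[0,0,0]], turn=[[0,0,0],[0,0,0],[0,0,0],[0,0,0],[0,0,0]])

```text
time_s: 22.55
position: [0.5945, -0.1842, 0.1016]
tool_rot: [[-0.061, 0.998, 0.0], [0.998, 0.061, -0.002], [-0.002, 0.0, -1.0]]
ft_force: [-1.2, -6.5, -1.3]
grip_width: 0.0002
gripper_force: 3.3
```

Emit:
move_arm(jaw=[0,0,0,0,0,0], dp=[[0.1,0,0],[0.1,0,0],[0.1,0,0],[0.1,0,0],[0,0,0],[0,0,0]], turn=[[0,0,0],[0,0,0],[0,0,0],[0,0,0],[0,0,0],[0,0,0]])

```text
time_s: 23.05
position: [0.5943, -0.1802, 0.1016]
tool_rot: [[-0.061, 0.998, 0.0], [0.998, 0.061, -0.002], [-0.002, 0.0, -1.0]]
ft_force: [-0.5, -6.4, -0.3]
grip_width: 0.0002
gripper_force: 3.3
```

Emit:
move_arm(jaw=[0,0,0,0,0,0,0,0,0,0,0], dp=[[0.1,0,0],[0.1,0,0],[0.1,0,0],[0.1,0,0],[0.1,0,0],[0.1,0,0],[0.1,0,0],[0.1,0,0],[0.1,0,0],[0,0,0],[0,0,0]], turn=[[0,0,0],[0,0,0],[0,0,0],[0,0,0],[0,0,0],[0,0,0],[0,0,0],[0,0,0],[0,0,0],[0,0,0],[0,0,0]])

```text
time_s: 23.97
position: [0.5937, -0.1712, 0.1016]
tool_rot: [[-0.061, 0.998, 0.0], [0.998, 0.061, -0.002], [-0.002, 0.0, -1.0]]
ft_force: [0.5, -6.5, -0.9]
grip_width: -0.0001
gripper_force: 3.3
```

Emit:
move_arm(jaw=[0,0,0,0,0,0,0,0,0,0], dp=[[0.1,0,0],[0.1,0,0],[0.1,0,0],[0.1,0,0],[0.1,0,0],[0.1,0,0],[0.1,0,0],[0.1,0,0],[0,0,0],[0,0,0]], turn=[[0,0,0],[0,0,0],[0,0,0],[0,0,0],[0,0,0],[0,0,0],[0,0,0],[0,0,0],[0,0,0],[0,0,0]])

```text
time_s: 24.8
position: [0.5932, -0.1631, 0.1016]
tool_rot: [[-0.061, 0.998, 0.0], [0.998, 0.061, -0.002], [-0.002, -0.0, -1.0]]
ft_force: [-0.4, -5.6, -1.1]
grip_width: 0.0001
gripper_force: 3.2
```

Emit:
move_arm(jaw=[0,0,0,0], dp=[[0.1,0,0],[0.1,0,0],[0,0,0],[0,0,0]], turn=[[0,0,0],[0,0,0],[0,0,0],[0,0,0]])

```text
time_s: 25.13
position: [0.5931, -0.1611, 0.1015]
tool_rot: [[-0.061, 0.998, -0.0], [0.998, 0.061, -0.002], [-0.002, -0.0, -1.0]]
ft_force: [-0.2, -6.5, -1.1]
grip_width: 0.0002
gripper_force: 3.2
```

Emit:
move_arm(jaw=[0,0,0], dp=[[0.1,0,0],[0,0,0],[0,0,0]], turn=[[0,0,0],[0,0,0],[0,0,0]])

```text
time_s: 25.38
position: [0.593, -0.1601, 0.1015]
tool_rot: [[-0.061, 0.998, -0.0], [0.998, 0.061, -0.002], [-0.001, -0.0, -1.0]]
ft_force: [-0.3, -6.3, -1.1]
grip_width: -0.0001
gripper_force: 3.2
```

Emit:
move_arm(jaw=[0,0,0], dp=[[0.1,0,0],[0,0,0],[0,0,0]], turn=[[0,0,0],[0,0,0],[0,0,0]])

```text
time_s: 25.63
position: [0.593, -0.1589, 0.1016]
tool_rot: [[-0.061, 0.998, 0.0], [0.998, 0.061, -0.001], [-0.001, 0.0, -1.0]]
ft_force: [-0.1, -4.5, 0.3]
grip_width: 0.0003
gripper_force: 2.6
```

Emit:
move_arm(jaw=[0,0,0], dp=[[0.1,0,0],[0,0,0],[0,0,0]], turn=[[0,0,0],[0,0,0],[0,0,0]])

```text
time_s: 25.88
position: [0.593, -0.1578, 0.1017]
tool_rot: [[-0.061, 0.998, 0.0], [0.998, 0.061, -0.001], [-0.001, 0.0, -1.0]]
ft_force: [-0.6, -5.3, 0.0]
grip_width: -0.0002
gripper_force: 2.5
```

Emit:
move_arm(jaw=[0,0,0], dp=[[0.1,0,0],[0,0,0],[0,0,0]], turn=[[0,0,0],[0,0,0],[0,0,0]])

```text
time_s: 26.13
position: [0.5929, -0.1568, 0.1017]
tool_rot: [[-0.061, 0.998, 0.0], [0.998, 0.061, -0.001], [-0.001, 0.0, -1.0]]
ft_force: [-0.2, -5.0, 0.4]
grip_width: 0.0002
gripper_force: 2.5
```

Emit:
move_arm(jaw=[0,0,0], dp=[[0.1,0,0],[0,0,0],[0,0,0]], turn=[[0,0,0],[0,0,0],[0,0,0]])

```text
time_s: 26.38
position: [0.5928, -0.1558, 0.1016]
tool_rot: [[-0.061, 0.998, 0.0], [0.998, 0.061, -0.001], [-0.001, 0.0, -1.0]]
ft_force: [-1.0, -4.6, 0.5]
grip_width: 0.0002
gripper_force: 2.4
```

Emit:
move_arm(jaw=[0,0,0], dp=[[0.07,0,0],[0,0,0],[0,0,0]], turn=[[0,0,0],[0,0,0],[0,0,0]])

```text
time_s: 26.63
position: [0.5928, -0.1552, 0.1016]
tool_rot: [[-0.061, 0.998, 0.0], [0.998, 0.061, -0.001], [-0.001, 0.0, -1.0]]
ft_force: [-0.4, -5.4, 0.2]
grip_width: -0.0001
gripper_force: 2.5
```

Emit:
move_arm(jaw=[0,0,0], dp=[[0.05,0,0],[0,0,0],[0,0,0]], turn=[[0,0,0],[0,0,0],[0,0,0]])

```text
time_s: 26.88
position: [0.5928, -0.1549, 0.1017]
tool_rot: [[-0.061, 0.998, 0.0], [0.998, 0.061, -0.001], [-0.001, 0.0, -1.0]]
ft_force: [-0.4, -5.9, -0.4]
grip_width: -0.0002
gripper_force: 3.0
```

Run:
```python
from h import *
o=observe(); print(o["time_s"],o["position"],o["ft_force"])
im,de=shot("scene","pics/s9.png")
r=cams.mark_of("scene","sleeve_hole")[0]; u,v=r["location"][0]*640,r["location"][1]*400; print(u,v)
u,v=int(round(u)),int(round(v)); print(im[v-5:v+6,u-8:u+9].mean(2).astype(int))
```

```text
26.8833 [ 0.59277987 -0.1548539   0.10165428] [-0.44998511 -5.92816417 -0.38630488]
365.632 201.12
[[172 180 181 182 186 188 186 169 136 109 102 103 104 104  99  94  99]
 [184 187 188 187 191 188 186 176 143 108 104  98  98  96  98 100  91]
 [186 185 190 189 191 189 188 179 154 125 109  96  93 100  94  97  96]
 [189 187 189 189 190 187 188 183 170 161 135 111 100  95  97 102 110]
 [192 189 190 188 187 185 185 182 181 178 161 140 109 107 120 129 145]
 [188 188 185 184 183 177 182 184 183 184 181 167 145 140 155 163 177]
 [188 182 185 183 179 184 185 186 187 182 185 179 172 173 179 190 200]
 [177 182 179 180 180 183 186 189 190 191 186 185 186 191 199 205 209]
 [179 180 179 177 167 168 175 185 184 182 190 196 201 206 211 211 212]
 [182 182 179 154 136 137 152 161 164 175 197 208 213 213 209 208 201]
 [186 183 173 138 104 103 114 129 133 162 199 209 209 204 197 188 184]]
```

Emit:
move_arm(jaw=[0,0,0,0,0,0,0,0,0,0], dp=[[-0.2,0,0],[-0.8,0,0],[-1.5,0,0],[0,0,-2],[0,0,-3],[0,0,-3],[0,0,-2],[0,0,0],[0,0,0],[0,0,0]], turn=[[0,0,0],[0,0,0],[0,0,0],[0,0,0],[0,0,0],[0,0,0],[0,0,0],[0,0,0],[0,0,0],[0,0,0]])

```text
time_s: 27.82
position: [0.5939, -0.1794, 0.2004]
tool_rot: [[-0.061, 0.998, -0.002], [0.998, 0.061, 0.001], [0.001, -0.002, -1.0]]
ft_force: [-0.7, -0.1, -0.9]
grip_width: 0.0003
gripper_force: 0.0
```

Run:
```python
from h import *
o=observe(); print(o["time_s"],o["position"],o["ft_force"])
im,de=shot("scene","pics/s10.png")
for f in ("scene0","s10"):
    g=cv2.imread(f"pics/{f}.png").mean(2).astype(int); print(f); print(g[203:221,350:374:1][:, :])if 0 else print(g[205:222:1,346:372:2])
im,de=shot("wrist","pics/w10.png")
g=im.astype(int).max(2); c=[]
for v in range(60,300,2):
    for u in range(200,440,2):
        if de[v,u]>0 and g[v,u]<60:
            p=at_d("wrist",u,v,de[v,u])
            if .095<p[2]<.135: c.append(p)
c=np.array(c); print(len(c), np.round(np.percentile(c,[2,50,98],axis=0),4) if len(c) else "")
```

```text
27.8167 [ 0.59388884 -0.17935835  0.20039718] [-0.66048336 -0.0773279  -0.92852045]
scene0
[[162 154 134 139 175 176 181 176 135  90 104 191 208]
 [136 125 115 157 172 179 184 164  95  42  68 185 202]
 [110 109 135 171 179 181 183 180 126  63  87 177 184]
 [103 100 147 179 182 187 193 205 186 123 131 175 168]
 [100 104 144 173 187 198 205 208 195 164 161 164 158]
 [109 105 111 161 204 210 207 197 180 170 159 153 147]
 [130  95  93 139 209 209 194 182 170 156 151 142 135]
 [155 102  87 101 185 186 173 162 157 149 142 128 117]
 [164 107  89  67 147 169 159 147 143 133 127 116 108]
 [168 108 100  58 113 156 146 143 131 117 111 105  97]
 [168 110  99  66  81 144 141 128 116 105 101  95  92]
 [166 118 101  75  64 128 129 113 103  94  96  93 113]
 [165 125  95  82  60 118 115 100  97  93  98 120 150]
 [163 134 100  87  57 105 102  98  90 104 131 159 174]
 [167 144  99  92  67  98  97  94 105 140 165 180 186]
 [166 161 113  88  77  94  99 123 151 178 183 185 185]
 [139 159 123  92  83 102 130 165 176 186 186 185 185]]
s10
[[169 159 139 145 178 183 187 182 139 149 167 199 214]
 [144 135 125 
[... 498 characters left out ...]
 120 150 148 133 123 111 104  99 100]
 [201 196 170 117 113 137 131 120 110 101 101 102 116]
 [188 172 157 118 111 119 119 108 103 103 102 126 154]
 [165 152 140 114 102 111 108 104  98 110 134 168 182]
 [146 132 119 105  95 103 101 103 117 150 172 189 192]
 [129 108 104  93  82  98 101 130 154 180 188 193 192]
 [112 106 107  94  87 109 134 170 182 191 194 192 190]]Traceback (most recent call last):
  File "<stdin>", line 11, in <module>
  File "h.py", line 16, in at_d
    p,d=ray(cam,u,v); return p+d*dep
        ~~~^^^^^^^^^
  File "h.py", line 9, in ray
    o=observe(); T=np.eye(4);T[:3,:3]=np.array(o["tool_rot"]);T[:3,3]=o["position"]
ValueError: time passes only in moves, steps and waits
```

```bash
python3 -c "
from rig import ticket
print(ticket.close_job())"
```

```text
the job is handed in; nothing more can be done
None
```

The rail is shut and the job is handed in after about 28 s of the 69 s allowed. I felt the bar reach its stop, and the camera showed the button up in the tube's hole. The gripper is clear, no force above about 17 N showed on the wrist, and nothing else on the shelf was touched that I could tell; the final verdict was not reported back.

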